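# Snap the blue divider into the medication tray

## Robot

A 6-joint arm with a two-finger parallel gripper is mounted at the origin on a cart in front of the work surface, level with it; the furniture and walls round the work are solid. World frame = base frame: x ahead of the robot, y to its left, z up, the work surface at z = 0. Lengths are in m, angles in rad, forces in N, time in s.
With the tool pointing down it reaches from about 0.3 to 0.85 m from the base axis. Payload 5.4 kg.
Tool frame: the origin (TCP) lies at the very end of the fingers, on their centre line; the grasp point (between the pads) lies manip.hold_point_z behind it (manip.hold_point_z is the distance from the TCP to the grasp point, in m); z points along the fingers, y is the line along which they close (so a half turn about z gives the same grasp; the last joint's range is limited). The gripper opens to 85 mm and grips with 20 to 120 N. Pads are 22 mm wide; open, the fingers measure 114 mm over their backs; the gripper's body (76 mm by 85 mm) begins 54 mm behind the grasp point. The pads swing forward as they close: fully open they stand 13 mm farther back than shut.
Start: joints at [-1.456, 0.158, 1.597, -0, 1.386, -0.21], TCP at [0.183, -0.545, 0.208] pointing down, gripper open.
Joint ranges: [-2.91, 2.91], [-0.94, 2.29], [0.18, 2.7], [-1.29, 4.43], [0.17, 2.64], [-3, 3]. Speed limits (rad/s): [2.57, 2.57, 3.14, 3.14, 3.14, 3.14].

## Interface

Orientations are given as a unit quaternion [w, x, y, z].
In Python, from rig import monitor, viewer, order, manip gives the robot as it stands.
- The arm moves only by the tool step_arm, never from a script. Its argument "rows" is a list of rows, each a list of 5 numbers: the shift along the world's x, y, z in units of 60 mm (1.0 is 60 mm), then the turn about the world's z in units of 10 degrees (1.0 is 10 degrees), then the closure, from 0 (fully open) to 1 (shut). A call has 1 to 5 rows; each row is the pose to reach, as a shift and turn from the pose commanded when the call began; what a row does not reach only later rows make up. A row lasts 1/8 s, in which the tool goes at most 62.5 mm and 10.7 degrees, less where a joint would pass 70% of its speed; a pose out of reach is approached as far as the arm can. A call with a gripper value outside its range is refused whole. The fingers move at their own pace and stop on an object; "grip_force" is the grip in N (left out, the last holds). Time passes only in rows, so rows that repeat a pose let the fingers close. It gives the time, the measured TCP pose, the force, the opening and the grip force at its end, in the units of the state.
- monitor.observe(): the state, without advancing time (a new reading comes with each control period).
- viewer.get_image(name): name is "scene" or "top" or "wrist"; returns the picture (420x560x3 uint8, red, green, blue); there is no depth.
- viewer.camera_info(name): a dict with "vfov" (degrees; the focal length in pixels is half the picture's height over the tangent of half this angle, whatever the lens; pixels are square), "cx", "cy" (the principal point, pixels), "pose" (4x4, takes a point from camera to world coordinates). Camera axes: x right, y up, looking along -z (the intrinsics and any distortion apply to the point x, -y, -z); pixel columns grow to the right and rows downward; lengths in m; the calibration is good to about 2 mm. The wrist camera is an equidistant fisheye: a pixel r from the principal point sees the ray r / f radians off the axis. A picture is of the moment at which its call begins: read the wrist's pose just before it. camera_info takes no time and is no camera call; for the wrist camera it gives the pose at the moment of the call.
- order.sign_off(): hands the job in; it is judged then, once.
The state is a dict: "clock": time; "qpos": joint angles; "qd": joint speeds; "effort": joint torques, N m; "position": TCP position; "eef_rot": TCP orientation; "wrist_force": force on the tool from outside, world axes, zero at the start; "ft_torque": the same for the moment, N m; "finger_gap": opening from 0.0 (shut) to 1.0 (fully open); "finger_force": force on a finger pad.
Only numpy, scipy, OpenCV 4.12 (cv2) and the standard library are available. Lean on these libraries where they do the work, as an engineer would, in place of code of your own. Each camera call takes 0.05 s, during which the arm holds its last target. There are 200 camera calls.

## Task

The medication tray still lacks its blue divider. Draw the blue divider straight up out of the slotted rack, stand it in the tray's free pair of guides and press it down until both blue spring tongues snap over its ends and it stands fully home on the tray's floor. Keep pressing after the snap and finish while still holding it firmly pressed down (do not let go); leave the yellow spare in the rack and the packs in the tray as they are.

Things in the scene. Friction and masses are not known exactly. Their poses are not given: they have to be found in the camera images.
- divider: blue plastic divider, 50 g: upright panel 4 thick (own x), 150 long (own y), 60 high, with a grip rail 10 x 100 x 14 centred on top (58 to 72 above its underside); same either way round. Origin: centre of its underside, z up. A half-round bead on each end, 28 up, stands out 3 (156 over the beads). It starts upright in one of the rack's two outer slots
- divider_rail (a point): centre of the blue divider's grip rail, the place to hold it, 65 above its underside; the rail is 10 thick along the divider's x and is free on both sides
- tray: light grey-blue tray, fixed, 220 (own x) by 168 (own y) by 44 high, with a 16 wide lip at each short end; walls and floor 4 thick. Origin: centre of its underside, z up. A yellow divider is fitted at own x = +36; the free pair of guides is at x = -36: facing grooves on the long walls, mouth 18 wide at 42 above the desk, narrowing to 6.6 at 33. The divider's panel runs along the tray's y
- tray_slot (a point): on the tray's floor, 4 above the desk, midway between the two free guides: the divider's origin comes here when it is fully home
- tongue_a (a joint): blue spring tongue at the free guide on the tray's +y side: 0 at rest, grows (rad) as its tip, 38 above the desk, is pushed outward. Both tongues meet the divider when its underside is 12 above the floor, bend by up to 0.09 under rising resistance (8 to 18 N in all) until it is 6 above, then spring back to 0 over its beads and the resistance falls away
- tongue_b (a joint): the same on the tray's -y side
- rack: grey slotted rack, fixed, 120 (own x) by 170 (own y) by 46 high, floor's top 8 above the desk. Origin: centre of its underside, z up. Three slots 6 wide at own x = -34, 0 and +34, each two facing grooves 10 deep that guide a divider's ends up to 44 above the desk; open between the grooves
- spare: the yellow spare divider, same shape and size as the blue one, standing in the rack's other outer slot; it stays there. Origin at the centre of its underside
- carton: flat red and white medicine carton 55 by 85 by 20 high lying in the tray's middle compartment; it stays there. Origin at the centre of its underside
- strip: blister strip 40 by 96 by 5 lying in the tray's compartment at own x of about -74; it stays there. Origin at its centre
- small_box: purple and white medicine carton 46 by 74 by 36 high lying in the tray's compartment at own x of about +74; it stays there. Origin at the centre of its underside

How it is judged:
On the way, in this order (a step that is already met when the one before it is completed fails the run):
1. the blue divider is drawn clear up out of the rack (z of divider in the frame of rack above 0.05 m and contact force between divider and rack below 0.05 N), for 0.1 s.
2. the divider is pressed home in the free guides, both tongues have snapped back over its ends, and the press goes on (horizontal distance between divider and tray_slot below 0.005 m and z of divider in the frame of tray_slot below 0.0025 m and value of joint each of tongue_a, tongue_b below 0.04 rad and contact force between divider and tray above 3 N and contact force between the fingers and divider above 2 N), for 0.4 s.
At the end, for the whole second after the job is handed in: The divider stands on the tray's floor in the free guides (5 mm sideways, 2.5 mm in height, 0.06 rad), both tongues are back (under 0.04 rad), the fingers still press it down with over 3 N, and spare and packs have moved less than 15 and 20 mm (all of step 2 and angle between divider's own z axis and vertical below 0.06 rad and angle between the x axis of divider and the x axis of tray, either way round below 0.06 rad and linear speed of divider below 0.02 m/s and distance of spare from where it was at the start of the episode below 0.015 m and distance of each of carton, strip, small_box from where it was at the start of the episode below 0.02 m); the arm keeps its last pose, push and grip.
It fails at once if the yellow spare is lifted or pushed out of its place (distance of spare from where it was at the start of the episode above 0.03 m).
It also fails if it takes over 48 s, if anything falls off the work surface, if the arm or the gripper's body presses on something with over 40 N, if the wrist force passes 120 N, or if a joint passes its speed limit or range.

## Working session

There is one attempt and no reset: what is moved stays moved. The work goes in short steps, Python scripts to look and compute and a tool call to move; the robot and the scene stay as the last step left them, time stands still between calls to the robot, and variables do not carry over. Pictures are saved under pics/ and viewed, at most 10 in all, crops included, and the job is handed in when it is done.

Besides the shell and the picture viewer there is one more tool, called as a command line: name --pt "numbers of a row" for each row, then --argument value for the rest. step_arm: Moves the arm, as the interface text tells. Its arguments: {"type":"object","properties":{"rows":{"type":"array","items":{"type":"array","items":{"type":"number"}}},"grip_force":{"type":"number"}},"required":["rows"]}

```bash
mkdir -p pics; python3 - <<'E'
from rig import monitor, viewer, order, manip
import cv2
s=monitor.observe();print(s, manip.hold_point_z)
for n in("scene","top"):
    cv2.imwrite(f"pics/{n}0.png",viewer.get_image(n)[:,:,::-1]);print(n,viewer.camera_info(n))
E
```

```text
{'clock': 0.0, 'qpos': array([-1.45608774e+00,  1.59032738e-01,  1.59823869e+00, -1.16499827e-05,
        1.38622743e+00, -2.10096444e-01]), 'qd': array([-0.00161854, -0.00064827,  0.00074302,  0.00062531, -0.00043182,
        0.00135247]), 'effort': array([-7.87484114e-04, -3.96006310e+01, -3.31426907e+01, -1.95824286e-04,
        8.47846793e-03,  1.14826889e-06]), 'position': array([ 0.1833981 , -0.54427866,  0.20702289]), 'eef_rot': array([-9.52288999e-04,  9.86841048e-01,  1.61690561e-01,  3.97213196e-05]), 'wrist_force': array([-0.1851322 , -0.91414952,  0.32833272]), 'ft_torque': array([0.00514474, 0.06608393, 0.02616319]), 'finger_force': 0.0, 'finger_gap': 0.999641037564739} 0.0187
scene {'vfov': 42.18762872655004, 'cx': 274.70770394649907, 'cy': 211.55281946017436, 'pose': array([[-0.69182073,  0.36854851, -0.62093161, -0.13479768],
       [-0.72204322, -0.36040603,  0.59055998,  0.54754353],
       [-0.0061375 ,  0.8569011 ,  0.51544432,  0.59054163],
       [ 0.        ,  0.        ,  0.        ,  1.        ]])}
top {'vfov': 52.313421857445455, 'cx': 278.8684540092825, 'cy': 208.17953905193417, 'pose': array([[-0.00708407,  0.99008519, -0.14028949,  0.41982499],
       [-0.99996676, -0.00758027, -0.00300289, -0.09014889],
       [-0.00403655,  0.14026356,  0.99010597,  0.98519989],
       [ 0.        ,  0.        ,  0.        ,  1.        ]])}
```

View pics/top0.png

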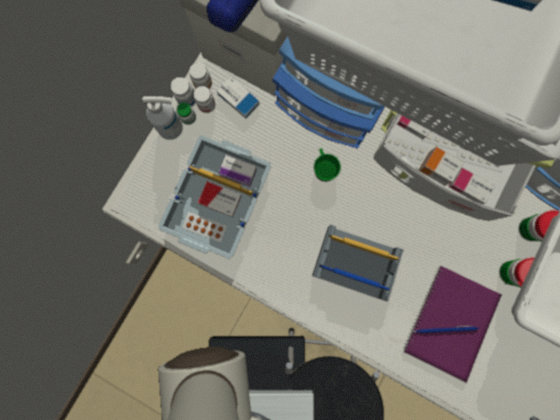

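View pics/scene0.png

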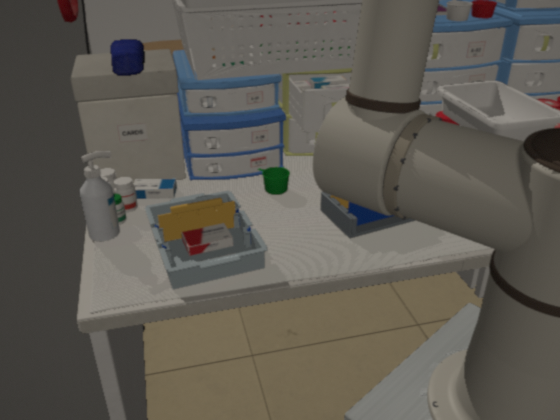

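The top view shows the tray around (217,195) and the rack around (358,263), with the blue divider at its near slot (320–388, 266–288). The scene view confirms the tray is at left and the rack at right. I'll enlarge both areas.

```bash
python3 - <<'E'
import cv2,numpy as np
im=cv2.imread("pics/top0.png")
a=cv2.resize(im[130:260,150:280],None,fx=4.5,fy=4.5,interpolation=cv2.INTER_CUBIC)
b=cv2.resize(im[220:305,305:410],None,fx=7,fy=7,interpolation=cv2.INTER_CUBIC)
cv2.imwrite("pics/tray0.png",a);cv2.imwrite("pics/rack0.png",b)
E
```

```text
(no output)
```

View pics/tray0.png

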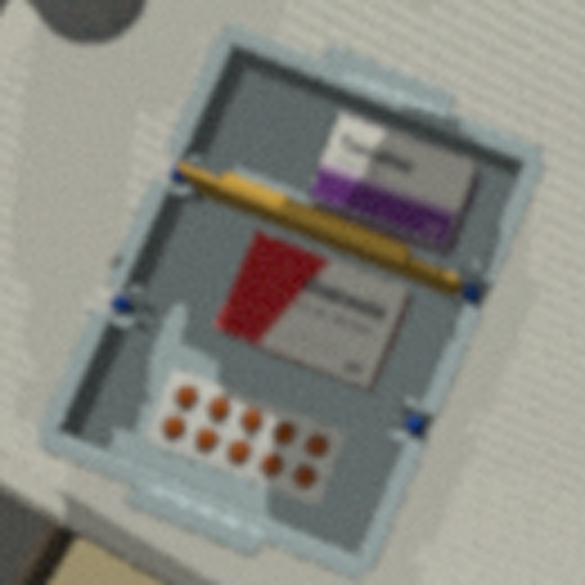

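View pics/rack0.png

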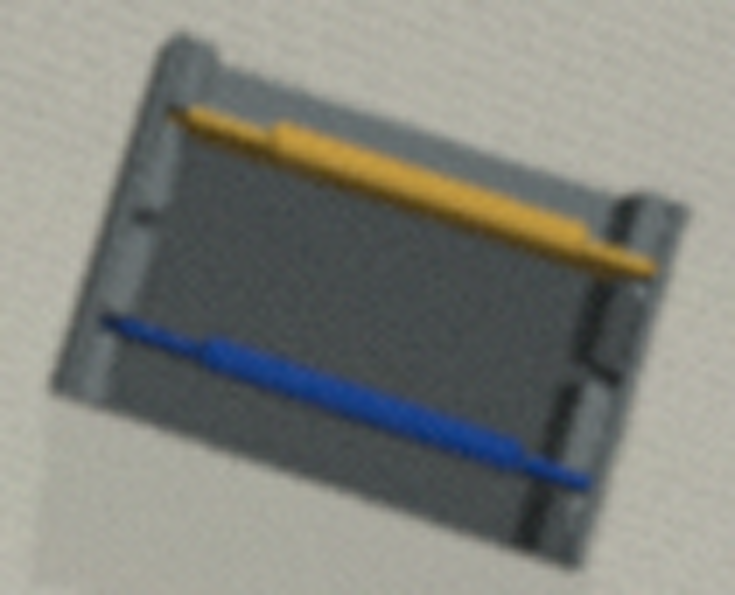

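In the tray crop, the free tongues are at (122,302) and (415,424). The fitted divider's tongues are at (180,175) and (473,292). In the rack crop, the blue rail's top runs from (207,350) to (522,453), and the panel ends are at (105,320) and (588,483).

```bash
cat >h.py <<'E'
import numpy as np
from rig import monitor, viewer, manip
from scipy.spatial.transform import Rotation as R
def ray(ci,u,v,fish=False):
    f=210/np.tan(np.radians(ci['vfov'])/2); d=np.array([u-ci['cx'],v-ci['cy']])
    if fish:
        r=np.hypot(*d); t=r/f; e=np.array([*(d/r*np.sin(t)),np.cos(t)])
    else: e=np.array([*(d/f),1.])
    P=np.array(ci['pose']); return P[:3,3],P[:3,:3]@(e*[1,-1,-1])
def at(ci,u,v,z,fish=False):
    c,d=ray(ci,u,v,fish); return c+d*(z-c[2])/d[2]
def pose():
    s=monitor.observe(); w,x,y,z=s['eef_rot']; M=R.from_quat([x,y,z,w]).as_matrix()
    return s,M
def deg(v): return np.degrees(np.arctan2(v[1],v[0]))
E
python3 - <<'E'
from h import *
ci=viewer.camera_info("top")
c=lambda u,v,k,x,y,z: at(ci,(u+.5)/k-.5+x,(v+.5)/k-.5+y,z)
T=lambda u,v,z=.042:c(u,v,4.5,150,130,z)
K=lambda u,v,z:c(u,v,7,305,220,z)
def rep(n,a,b): print(n,a.round(4),b.round(4),'mid',((a+b)/2).round(4),'len',np.linalg.norm(a-b).round(4),'ang',deg(a-b).round(2))
rep('free',T(122,302),T(415,424)); rep('fit',T(180,175),T(473,292))
rep('corn near',T(50,440,.044),T(362,568,.044)); rep('corn far',T(232,35,.044),T(537,155,.044))
rep('rail',K(207,350,.08),K(522,453,.08)); rep('panel',K(105,320,.068),K(588,483,.068))
rep('spare',K(275,135,.08),K(588,235,.08))
s,M=pose(); print(s['position'],M[:,1],deg(M[:,1]))
E
```

```text
free [0.5811 0.1412 0.042 ] [ 0.519  -0.0049  0.042 ] mid [0.5501 0.0681 0.042 ] len 0.1588 ang 66.98
fit [0.6456 0.1137 0.042 ] [ 0.5848 -0.0335  0.042 ] mid [0.6152 0.0401 0.042 ] len 0.1592 ang 67.57
corn near [0.5123 0.1743 0.044 ] [0.4486 0.0203 0.044 ] mid [0.4805 0.0973 0.044 ] len 0.1666 ang 67.54
corn far [0.7174 0.0886 0.044 ] [ 0.6539 -0.0656  0.044 ] mid [0.6857 0.0115 0.044 ] len 0.1668 ang 67.61
rail [ 0.4173 -0.2022  0.08  ] [ 0.3863 -0.2952  0.08  ] mid [ 0.4018 -0.2487  0.08  ] len 0.098 ang 71.55
panel [ 0.4265 -0.173   0.068 ] [ 0.3769 -0.3174  0.068 ] mid [ 0.4017 -0.2452  0.068 ] len 0.1527 ang 71.01
spare [ 0.4815 -0.2244  0.08  ] [ 0.4507 -0.3176  0.08  ] mid [ 0.4661 -0.271   0.08  ] len 0.0981 ang 71.74
[ 0.18342637 -0.54435203  0.20711622] [ 0.31913424 -0.94770813 -0.00162666] -71.38939925646116
```

step_arm --pt "0.5 0.7 0 0.75 0.4" --pt "1.0 1.4 0 1.5 0.4" --pt "1.5 2.1 0 2.25 0.4" --pt "2.0 2.8 0 3.0 0.4" --pt "2.5 3.5 0 3.75 0.4" --grip_force 60

```text
clock: 0.72
position: [0.3341, -0.3332, 0.2076]
eef_rot: [-0.0, 0.882, 0.472, 0.0]
wrist_force: [0.9, 0.4, -0.5]
finger_gap: 0.598
finger_force: 0.0
```

step_arm --pt "0.5 0.7 0 0.75 0.4" --pt "1.14 1.45 -0.3 1.51 0.4" --pt "1.14 1.45 -0.78 1.51 0.4" --pt "1.14 1.45 -0.78 1.51 0.4" --pt "1.14 1.45 -0.78 1.51 0.4"

```text
clock: 1.35
position: [0.4018, -0.2487, 0.162]
eef_rot: [0.0, 0.813, 0.582, -0.0]
wrist_force: [0.6, 0.6, 0.5]
finger_gap: 0.595
finger_force: 0.0
```

```bash
python3 - <<'E'
from h import *
import cv2,pickle
s,M=pose(); ci=viewer.camera_info("wrist"); im=viewer.get_image("wrist")
cv2.imwrite("pics/w1.png",im[:,:,::-1]); pickle.dump(ci,open("w1.pkl","wb"))
print(s['clock'],s['position'],deg(M[:,1]),M[:,2],s['finger_gap'],s['qpos'])
E
```

```text
1.35 [ 0.40184092 -0.24867009  0.16198282] -18.85096771123022 [ 4.41698113e-04 -6.33037058e-04 -9.99999702e-01] 0.5947368643164765 [-8.10593345e-01 -7.20040071e-02  1.92841355e+00 -1.21038447e-04
  1.28442000e+00 -4.81547603e-01]
```

View pics/w1.png

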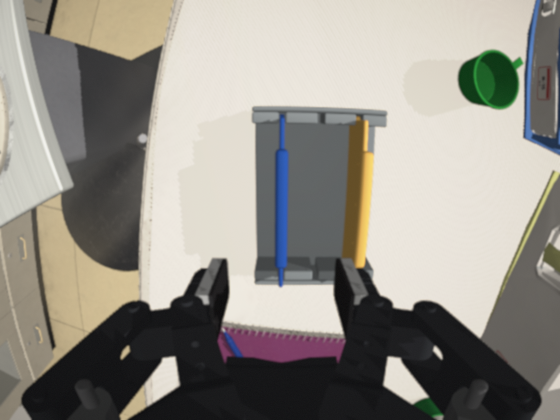

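The wrist view shows the blue rail from (282,149) to (281,268), centred between the fingers in the image. The panel ends are at (283,115) and (281,286).

```bash
python3 - <<'E'
from h import *
import pickle
ci=pickle.load(open("w1.pkl","rb"))
a,b=at(ci,282,149.5,.08,1),at(ci,281.3,268,.08,1);print(a,b,(a+b)/2,np.linalg.norm(a-b),deg(a-b))
a,b=at(ci,283,115,.068,1),at(ci,281,286,.068,1);print(a,b,(a+b)/2,np.linalg.norm(a-b),deg(a-b))
E
```

```text
[ 0.41760938 -0.20156584  0.08      ] [ 0.38525653 -0.29489347  0.08      ] [ 0.40143296 -0.24822965  0.08      ] 0.09877627460449805 70.8806732454297
[ 0.42689976 -0.1768525   0.068     ] [ 0.37715912 -0.31788375  0.068     ] [ 0.40202944 -0.24736813  0.068     ] 0.14954578756077033 70.57264738734861
```

step_arm --pt "0 0.01 -0.7 0 0.4" --pt "0 0.01 -1.4 0 0.4" --pt "0 0.01 -1.8 0 0.4" --pt "0 0.01 -1.8 0 0.4" --pt "0 0.01 -1.8 0 0.6"

```text
clock: 2.02
position: [0.4028, -0.2489, 0.0551]
eef_rot: [0.002, 0.813, 0.582, 0.0]
wrist_force: [0.3, -0.2, -0.9]
finger_gap: 0.41
finger_force: 0.0
```

step_arm --pt "0 0 0 0 1" --pt "0 0 0 0 1" --pt "0 0 0 0 1" --pt "0 0 0 0 1" --pt "0 0 0 0 1" --grip_force 100

```text
clock: 2.65
position: [0.4031, -0.2485, 0.055]
eef_rot: [0.002, 0.813, 0.582, 0.0]
wrist_force: [0.3, 0.3, 6.2]
finger_gap: 0.037
finger_force: 98.9
```

```bash
python3 - <<'E'
from h import *
import cv2
a=viewer.get_image("wrist")[150:350,180:400]; b=viewer.get_image("scene")[120:290,300:480]
a=cv2.resize(a,(396,360),interpolation=2);b=cv2.resize(b,(381,360),interpolation=2)
cv2.imwrite("pics/g1.png",np.hstack([a,b])[:,:,::-1]); s=monitor.observe();print(s['finger_gap'],s['wrist_force'],s['finger_force'])
E
```

```text
0.04287768137954759 [-0.99529033  0.6406047   6.58521293] 98.88266645371914
```

View pics/g1.png

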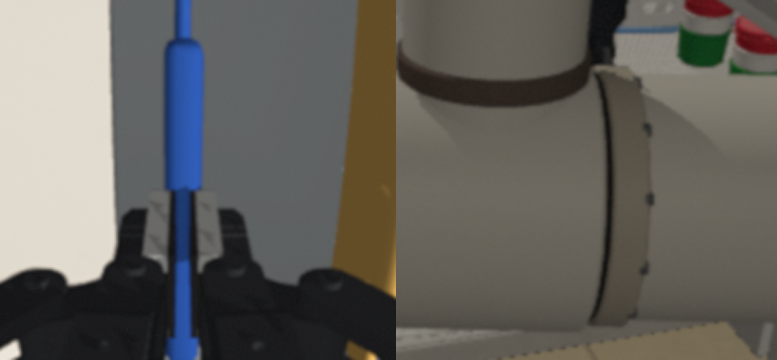

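step_arm --pt "0 0 0.15 0 1" --pt "0 0 0.4 0 1" --pt "0 0 0.7 0 1" --pt "0 0 1.0 0 1" --pt "0 0 1.3 0 1"

```text
clock: 3.38
position: [0.4019, -0.2474, 0.1328]
eef_rot: [0.0, 0.813, 0.582, 0.0]
wrist_force: [0.3, -0.9, -0.5]
finger_gap: 0.037
finger_force: 98.6
```

step_arm --pt "0 0 0.3 0 1" --pt "0 0 0.7 0 1" --pt "0 0 0.7 0 1" --pt "0 0 0.7 0 1"

```text
clock: 3.88
position: [0.4015, -0.247, 0.1727]
eef_rot: [-0.0, 0.813, 0.582, -0.0]
wrist_force: [0.4, -0.1, -0.2]
finger_gap: 0.041
finger_force: 98.6
```

```bash
python3 - <<'E'
from h import *
import cv2,pickle
s,M=pose(); ci=viewer.camera_info("wrist")
im=viewer.get_image("wrist");cv2.imwrite("pics/w2.png",im[:,:,::-1]); pickle.dump(ci,open("w2.pkl","wb"))
print(s['position'],deg(M[:,1]),M[:,2],s['finger_gap'],s['wrist_force'],s['ft_torque'])
E
```

```text
[ 0.40153281 -0.24698698  0.17269389] -18.79010859681554 [-5.45814654e-04  5.63057278e-04 -9.99999693e-01] 0.04056612796894564 [ 0.44651615 -0.07075041 -0.21392832] [ 0.00980135  0.03194185 -0.02487581]
```

View pics/w2.png

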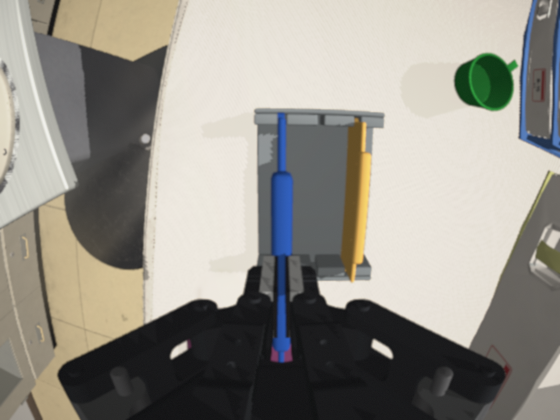

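The divider is lifted. The rail's end is at (282,171), and the panel's end is at about (282,113).

```bash
python3 - <<'E'
from h import *
import pickle
ci=pickle.load(open("w2.pkl","rb"))
t=np.array([.4015,-.247]); r=np.array([np.cos(np.radians(71.2)),np.sin(np.radians(71.2))])
for u,v,z,L in((282,171.5,.1977,.05),(282,113,.1857,.075)):
    p=at(ci,u,v,z,1); d=p[:2]-t; print(p,'along',d@r-L,'across',d@[r[1],-r[0]])
s,M=pose();p=s['position'];print((np.array([.5500,.0682])-p[:2])/.06, p)
E
```

```text
[ 0.41712957 -0.1990393   0.1977    ] along 0.00043883769823054725 across -0.0006603643099064587
[ 0.42537813 -0.1748116   0.1857    ] along 0.001032193350856303 across -0.0006596287925567159
[2.47821405 5.2496917 ] [ 0.40130716 -0.2467815   0.17222415]
```

step_arm --pt "0.3 0.6 0 0 1" --pt "0.7 1.4 0 0 1" --pt "1.1 2.2 0 0 1" --pt "1.5 3.0 0 -0.2 1" --pt "1.9 3.8 0 -0.37 1"

```text
clock: 4.55
position: [0.5157, -0.0175, 0.172]
eef_rot: [-0.001, 0.832, 0.555, -0.001]
wrist_force: [0.2, -1.1, -0.5]
finger_gap: 0.043
finger_force: 98.9
```

step_arm --pt "0.3 0.7 0 0 1" --pt "0.5 1.2 0 0 1" --pt "0.58 1.45 0 0 1" --pt "0.58 1.45 0 0 1" --pt "0.58 1.45 0 0 1"

```text
clock: 5.18
position: [0.5503, 0.0666, 0.1729]
eef_rot: [-0.0, 0.832, 0.555, -0.0]
wrist_force: [0.5, 0.3, -0.3]
finger_gap: 0.04
finger_force: 98.9
```

```bash
python3 - <<'E'
from h import *
import cv2,pickle
s,M=pose(); ci=viewer.camera_info("wrist")
im=viewer.get_image("wrist");cv2.imwrite("pics/w3.png",cv2.resize(im[60:400,140:420],None,fx=1.75,fy=1.75,interpolation=2)[:,:,::-1]); pickle.dump(ci,open("w3.pkl","wb"))
cv2.imwrite("pics/t3.png",cv2.resize(viewer.get_image("top")[130:260,150:280],None,fx=4.5,fy=4.5,interpolation=2)[:,:,::-1])
print(s['clock'],s['position'],deg(M[:,1]),s['finger_gap'],s['wrist_force'])
E
```

```text
5.175 [0.55027448 0.06659703 0.17290098] -22.547203853034624 0.03955542945176407 [ 0.53209361  0.33884417 -0.3290047 ]
```

View pics/w3.png

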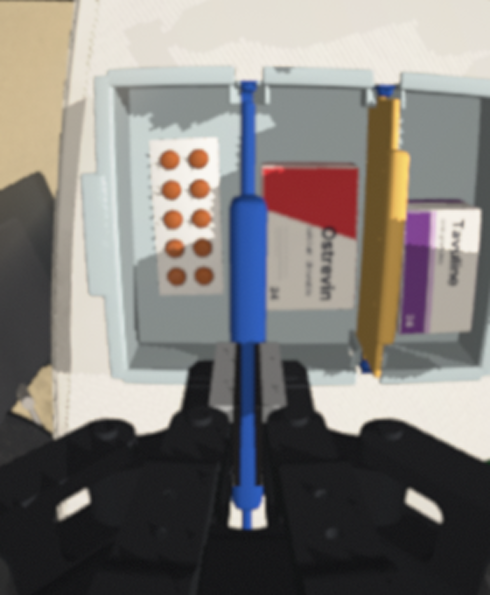

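The far free tongue at (249,86) lines up with the panel at x≈249, and the guide mouth spans 234–264.

```bash
python3 - <<'E'
from h import *
import pickle
ci=pickle.load(open("w3.pkl","rb"))
a=np.radians(67.5); r=np.array([np.cos(a),np.sin(a)]); x=np.array([r[1],-r[0]])
s,M=pose();t=s['position'][:2]; print(t)
for u,v in((249,86),(234,74),(264,74),(384,90),(368,374)):
    p=at(ci,140+(u+.5)/1.75-.5,60+(v+.5)/1.75-.5,.043,1)[:2]; print((u,v),p,'along',(p-t)@r,'across',(p-t)@x)
E
```

```text
[0.55043759 0.06654655]
(249, 86) [0.58135759 0.14222707] along 0.08175225660089477 across -0.0003953310962951418
(234, 74) [0.57669769 0.1509193 ] along 0.08799956393411516 across -0.008026887542763482
(264, 74) [0.59080353 0.14508169] along 0.08800437821421267 across 0.007239167078691594
(384, 90) [0.64603016 0.11509422] along 0.08143388665359214 across 0.06973763202055337
(368, 374) [ 0.58422872 -0.03448889] along -0.08041327613773587 across 0.0698835207043509
```

step_arm --pt "0 0.01 -0.5 0 1" --pt "0 0.01 -1.0 0 1" --pt "0 0.01 -1.3 0 1" --pt "0 0.01 -1.3 0 1" --pt "0 0.01 -1.3 0 1"

```text
clock: 5.9
position: [0.5517, 0.068, 0.0965]
eef_rot: [0.001, 0.832, 0.555, 0.001]
wrist_force: [-0.3, 0.3, 0.1]
finger_gap: 0.044
finger_force: 98.9
```

step_arm --pt "0 0 -0.1 0 1" --pt "0 0 -0.2 0 1" --pt "0 0 -0.3 0 1" --pt "0 0 -0.4 0 1" --pt "0 0 -0.4 0 1"

```text
clock: 6.52
position: [0.5556, 0.0712, 0.0751]
eef_rot: [0.001, 0.832, 0.555, 0.006]
wrist_force: [5.4, 11.9, 14.0]
finger_gap: 0.037
finger_force: 99.3
```

```bash
python3 - <<'E'
from h import *
import cv2,pickle
s,M=pose(); ci=viewer.camera_info("wrist")
im=viewer.get_image("wrist");a=cv2.resize(im[50:400,200:365],None,fx=1.7,fy=1.7,interpolation=2); pickle.dump(ci,open("w4.pkl","wb"))
b=cv2.resize(viewer.get_image("scene")[170:295,130:280],(500,417),interpolation=2)
o=np.zeros((595,790,3),np.uint8);o[:595,:280]=a[:595,:280];o[:417,290:790]=b
cv2.imwrite("pics/w4.png",o[:,:,::-1])
print(s['clock'],s['position'],deg(M[:,1]),M[:,2],s['wrist_force'],s['ft_torque'])
E
```

```text
6.525 [0.55564301 0.07121046 0.07511979] -22.51649692646139 [ 0.01151985  0.00498667 -0.99992121] [ 5.39504134 11.88524462 13.97064254] [ 1.79791737 -0.7600852  -0.04997591]
```

View pics/w4.png

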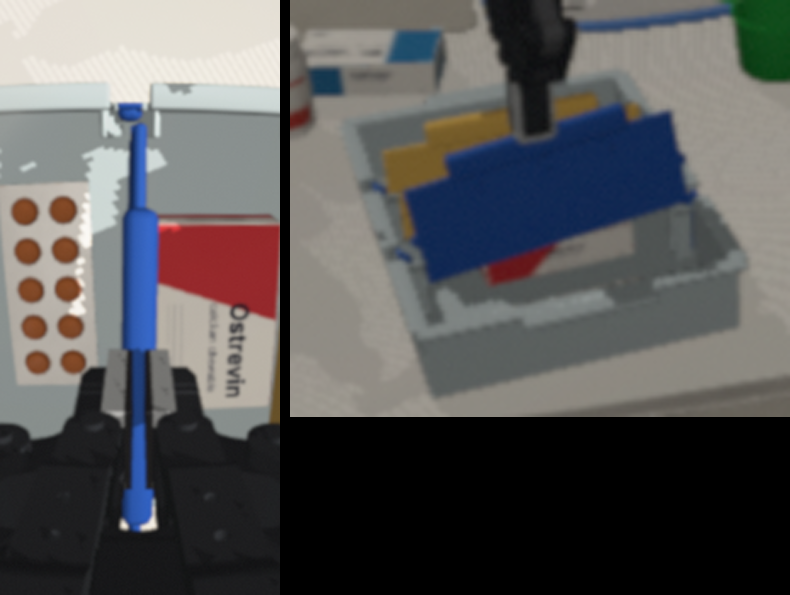

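The scene crop shows the blue panel's corners at (430,280), (695,200), (405,190) and (672,113). The wrist crop shows the panel at x≈139 and the tongue at (130,110), so the divider has shifted toward +x and may be tilted. I'll work out its actual position and tilt.

```bash
python3 - <<'E'
from h import *
import pickle
ci=viewer.camera_info("scene")
a=np.radians(67.5); r=np.array([np.cos(a),np.sin(a),0]); x=np.array([r[1],-r[0],0])
t=np.array([.5556,.0712,0.0751]); slot=np.array([.55,.0685,.004])
for n,u,v in(("bot+",430,280),("bot-",695,200),("top+",405,190),("top-",672,113)):
    c,d=ray(ci,130+(u-290)*.3,170+v*125/417)
    p=c+d*(((t-x*.002-c)@x)/(d@x)); print(n,'along from slot',((p-slot)@r).round(4),'z',p[2].round(4))
w=pickle.load(open("w4.pkl","rb"))
for n,u,v,z in(("tongue",130,110,.042),("panel end",139,126,.09),("rail end",140,211,.10),("wall L",108,84,.044),("wall R",152,84,.044)):
    p=at(w,200+(u+.5)/1.7-.5,50+(v+.5)/1.7-.5,z,1)-slot; print(n,'along',(p@r).round(4),'across',(p@x).round(4))
print('tcp',((t-slot)@r).round(4),((t-slot)@x).round(4))
E
```

```text
bot+ along from slot 0.0651 z 0.0185
bot- along from slot -0.0875 z 0.0333
top+ along from slot 0.0721 z 0.0781
top- along from slot -0.076 z 0.0926
tongue along 0.0807 across 0.0005
panel end along 0.0754 across 0.0032
rail end along 0.0536 across 0.0033
wall L along 0.09 across -0.0072
wall R along 0.09 across 0.0082
tcp 0.0046 0.0041
```

step_arm --pt "0 0 0.3 0 1" --pt "0 0 0.8 0 1" --pt "0 0 1.3 0 1" --pt "0 0 1.3 0 1" --pt "0 0 1.3 0 1"

```text
clock: 7.25
position: [0.5498, 0.0682, 0.1479]
eef_rot: [-0.001, 0.831, 0.556, -0.001]
wrist_force: [0.1, -0.3, -0.1]
finger_gap: 0.041
finger_force: 100.1
```

```bash
cat > seg.py <<'E'
from h import *
import cv2
def blue(th,tol=2.5):
    s,M=pose(); t=s['position']; im=viewer.get_image("scene"); ci=viewer.camera_info("scene")
    hsv=cv2.cvtColor(im,cv2.COLOR_RGB2HSV)
    m=((hsv[...,0]>105)&(hsv[...,0]<130)&(hsv[...,1]>170)&(hsv[...,2]>40)).astype(np.uint8)
    m[:, :130]=0; m[:130]=0
    n,l,st,_=cv2.connectedComponentsWithStats(m); k=1+st[1:,4].argmax()
    a=np.radians(th); r=np.array([np.cos(a),np.sin(a),0]); x=np.array([r[1],-r[0],0])
    # map pixels into the divider's plane (along, z) and fit bottom and end edges
    vs,us=np.nonzero(l==k); P=[]
    for u,v in zip(us,vs):
        c,d=ray(ci,u,v); p=c+d*(((t-x*.002-c)@x)/(d@x)); P.append([(p-t)@r,p[2]-t[2]])
    P=np.array(P,np.float32); ctr=cv2.approxPolyDP(cv2.convexHull(P),.004,True)[:,0]
    print('tcp',t.round(4),'area px',st[k]); print('hull (along, z) from TCP mm\n',(ctr*1000).round(1))
    lo=[P[(abs(P[:,0]-b)<.002),1].min() for b in np.arange(-.06,.061,.01)]
    print('bottom slope',np.polyfit(np.arange(-.06,.061,.01),lo,1).round(4))
    cv2.imwrite("pics/s_%d.png"%int(s['clock']*100),im[:,:,::-1])
E
python3 -c "from seg import *; blue(67.45)"
```

```text
tcp [0.5498 0.0682 0.1479] area px [ 161  169   86   47 2681]
hull (along, z) from TCP mm
 [[ 67.9 -44.1]
 [ 70.2  11.1]
 [ 42.   22.5]
 [-45.2  23. ]
 [-77.2   5.3]
 [-75.3 -44.9]]
bottom slope [ 0.003  -0.0453]
```

```bash
cat > wr.py <<'E'
from h import *
import cv2
def wrist():
    s,M=pose(); t=s['position']; ci=viewer.camera_info("wrist"); im=viewer.get_image("wrist")
    cv2.imwrite("pics/wr_%d.png"%int(s['clock']*100),im[:,:,::-1])
    hsv=cv2.cvtColor(im,cv2.COLOR_RGB2HSV)
    m=(hsv[...,0]>100)&(hsv[...,0]<130)&(hsv[...,1]>130)&(hsv[...,2]>40)
    rows=[(v,np.nonzero(m[v,255:310])[0]) for v in range(80,380)]
    prof=[(v,len(w),round(255+w.mean(),1)) for v,w in rows if len(w)]
    last=None
    for p in prof:
        if last is None or abs(p[1]-last)>=3: print(p,end=' '); last=p[1]
    print('end',prof[-1]); r=-M[:,0]; x=M[:,1]
    if r[1]<0: r=-r
    print('tcp',t.round(4),'yaw',deg(M[:,1]).round(2)); return ci,t,r,x
E
python3 - <<'E'
from wr import *
ci,t,r,x=wrist()
for v in (150,160,165,168,170,172,174,176,180): print(v,((at(ci,282,v,t[2]+.0253,1)-t)@r).round(4),((at(ci,282,v,t[2]+.0133,1)-t)@r).round(4))
for v in (100,105,110,115,120,125): print(v,((at(ci,282,v,t[2]+.0133,1)-t)@r).round(4),'desk tongue',((at(ci,282,v,.042,1)-t)@r).round(4))
E
```

```text
(107, 8, np.float64(283.5)) (173, 14, np.float64(281.5)) (175, 18, np.float64(281.5)) (255, 15, np.float64(282.0)) (256, 11, np.float64(281.0)) (279, 8, np.float64(281.5)) (336, 11, np.float64(281.0)) (337, 15, np.float64(282.0)) (338, 18, np.float64(281.5)) (345, 15, np.float64(281.0)) (349, 11, np.float64(281.0)) (350, 7, np.float64(281.0)) (351, 4, np.float64(280.5)) (363, 1, np.float64(282.0)) end (363, 1, np.float64(282.0))
tcp [0.5495 0.0682 0.1474] yaw -22.5
150 0.0598 0.0586
160 0.0555 0.0539
165 0.0533 0.0515
168 0.052 0.0501
170 0.0511 0.0491
172 0.0502 0.0482
174 0.0493 0.0472
176 0.0484 0.0463
180 0.0466 0.0443
100 0.082 desk tongue 0.0886
105 0.0797 desk tongue 0.0845
110 0.0773 desk tongue 0.0803
115 0.075 desk tongue 0.0761
120 0.0727 desk tongue 0.072
125 0.0703 desk tongue 0.0678
```

step_arm --pt "0 0 -0.4 0 1" --pt "0 0 -0.8 0 1" --pt "0 0 -0.93 0 1" --pt "0 0 -0.93 0 1" --pt "0 0 -0.93 0 1"

```text
clock: 7.98
position: [0.5514, 0.0682, 0.0943]
eef_rot: [0.0, 0.831, 0.556, 0.001]
wrist_force: [0.4, 0.3, -0.4]
finger_gap: 0.036
finger_force: 100.1
```

```bash
python3 - <<'E'
from wr import *
ci,t,r,x=wrist()
im=cv2.imread(sorted(__import__('glob').glob('pics/wr_*'),key=__import__('os').path.getmtime)[-1])
cv2.imwrite("pics/v10.png",cv2.resize(im[80:380,180:385],None,fx=1.95,fy=1.95,interpolation=2))
print(monitor.observe()['wrist_force']);print(((np.array([.55,.0682])-t[:2])@r[:2]).round(4),((np.array([.55,.0682])-t[:2])@x[:2]).round(4))
import pickle;pickle.dump((ci,t,r,x),open("w5.pkl","wb"))
E
```

```text
(105, 11, np.float64(281.0)) (113, 8, np.float64(280.5)) (173, 14, np.float64(281.5)) (175, 17, np.float64(281.0)) (178, 20, np.float64(281.5)) (255, 15, np.float64(282.0)) (256, 11, np.float64(281.0)) (277, 8, np.float64(281.5)) (335, 11, np.float64(281.0)) (337, 15, np.float64(282.0)) (338, 18, np.float64(281.5)) (345, 15, np.float64(281.0)) (349, 11, np.float64(281.0)) (350, 7, np.float64(281.0)) (352, 4, np.float64(280.5)) end (362, 4, np.float64(280.5))
tcp [0.5514 0.0682 0.0943] yaw -22.49
[ 0.96089521  0.1278026  -0.31239447]
-0.0005 -0.0013
```

View pics/v10.png

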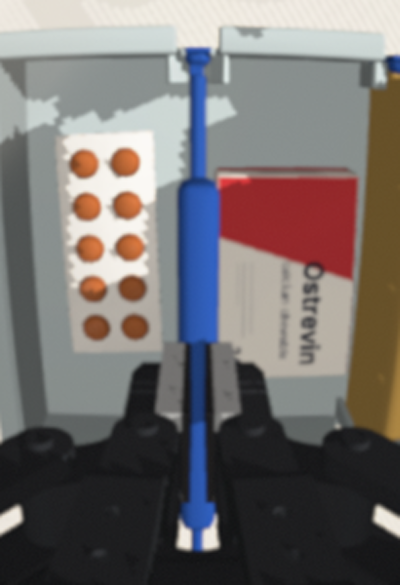

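The last view shows the far tongue and mouth (175–222, centre ≈198.5) aligned with the panel at x≈198. I'll check the yaw using the far rim's outer edge.

```bash
python3 - <<'E'
from h import *
import pickle
ci,t,r,x=pickle.load(open("w5.pkl","rb"))
f=lambda u,v,z: at(ci,180+(u+.5)/1.95-.5,80+(v+.5)/1.95-.5,z,1)
for P in (((4,30),(175,27)),((222,27),(383,37)),((4,30),(383,37))):
    a,b=f(*P[0],.044),f(*P[1],.044); print(deg(b-a).round(2),np.linalg.norm(b-a).round(3))
for n,u,v,z in(("mouthL",175,50,.044),("mouthR",222,50,.044),("tongue",198,57,.042),("panel end",198,74,.1076),("rail end",198,184,.1196),("rail near",199,515,.1196)):
    p=f(u,v,z)-t; print(n,(p@r).round(4),(p@x).round(4))
w=pickle.load(open("w3.pkl","rb"))
g=lambda u,v,z: at(w,140+(u+.5)/1.75-.5,60+(v+.5)/1.75-.5,z,1)
print(deg(g(384,90,.042)-g(368,374,.042)),deg(g(372,68,.044)-g(108,68,.044)))
E
```

```text
-23.82 0.059
-23.76 0.055
-23.63 0.13
mouthL 0.082 -0.0087
mouthR 0.082 0.007
tongue 0.0796 -0.001
panel end 0.0737 -0.001
rail end 0.0492 -0.001
rail near -0.0428 -0.0007
67.55164627820633 -22.697128157744334
```

step_arm --pt "-0.01 0 -0.07 0 1" --pt "-0.01 0 -0.14 0 1" --pt "-0.01 0 -0.2 0 1" --pt "-0.01 0 -0.2 0 1"

```text
clock: 8.52
position: [0.5518, 0.0693, 0.0827]
eef_rot: [0.0, 0.831, 0.556, 0.002]
wrist_force: [1.4, 5.3, 5.5]
finger_gap: 0.039
finger_force: 101.5
```

step_arm --pt "0 0 -0.04 0 1" --pt "0 0 -0.07 0 1" --pt "0 0 -0.07 0 1"

```text
clock: 8.9
position: [0.5532, 0.07, 0.0798]
eef_rot: [0.001, 0.831, 0.556, 0.004]
wrist_force: [2.7, 7.3, 8.7]
finger_gap: 0.038
finger_force: 101.6
```

step_arm --pt "0 0 0.2 0 1" --pt "0.0 0.05 0.2 0 1" --pt "0.0 0.05 0.2 0 1"

```text
clock: 9.28
position: [0.5494, 0.0713, 0.0885]
eef_rot: [-0.0, 0.831, 0.556, -0.001]
wrist_force: [0.6, 0.6, -0.5]
finger_gap: 0.037
finger_force: 100.1
```

step_arm --pt "0 0 -0.06 0 1" --pt "0 0 -0.13 0 1" --pt "0 0 -0.2 0 1" --pt "0 0 -0.2 0 1"

```text
clock: 9.78
position: [0.5497, 0.0712, 0.0765]
eef_rot: [-0.0, 0.831, 0.556, -0.0]
wrist_force: [-0.2, -0.2, -0.2]
finger_gap: 0.038
finger_force: 100.1
```

step_arm --pt "0 0 -0.06 0 1" --pt "0 0 -0.12 0 1" --pt "0 0 -0.18 0 1" --pt "0 0 -0.18 0 1"

```text
clock: 10.28
position: [0.5498, 0.0713, 0.066]
eef_rot: [-0.0, 0.831, 0.556, -0.0]
wrist_force: [0.8, -0.6, -0.7]
finger_gap: 0.037
finger_force: 99.9
```

```bash
python3 -c "
from seg import *
blue(67.45); s=monitor.observe(); print(s['wrist_force'],s['position'])
from wr import *
wrist()"
```

```text
tcp [0.5498 0.0713 0.066 ] area px [ 166  211   83   44 2278]
hull (along, z) from TCP mm
 [[ 68.4   8.7]
 [ 42.2  23.2]
 [-50.7  20.8]
 [-74.9   9. ]
 [-81.4 -27.4]
 [-70.9 -44.9]
 [ 59.8 -44.9]
 [ 71.6 -20.1]]
bottom slope [ 0.0026 -0.0441]
[-0.37342596  0.49301422 -0.48751168] [0.54989729 0.07127851 0.06615658]
(107, 13, np.float64(286.0)) (116, 9, np.float64(284.0)) (119, 6, np.float64(282.5)) (172, 10, np.float64(282.5)) (173, 14, np.float64(282.5)) (175, 17, np.float64(282.0)) (179, 20, np.float64(282.5)) (255, 14, np.float64(281.5)) (256, 11, np.float64(281.0)) (279, 8, np.float64(281.5)) (334, 11, np.float64(281.0)) (337, 15, np.float64(282.0)) (338, 18, np.float64(281.5)) (347, 14, np.float64(280.5)) (349, 11, np.float64(281.0)) (350, 7, np.float64(281.0)) (351, 4, np.float64(280.5)) end (362, 4, np.float64(280.5))
tcp [0.5499 0.0713 0.0662] yaw -22.49
```

step_arm --pt "0 0 -0.06 0 1" --pt "0 0 -0.1 0 1" --pt "-0.01 0 -0.14 0 1" --pt "-0.01 0 -0.18 0 1" --pt "-0.01 0 -0.18 0 1" --grip_force 120

```text
clock: 11.0
position: [0.5499, 0.0698, 0.0564]
eef_rot: [0.001, 0.831, 0.556, -0.001]
wrist_force: [-2.6, -7.3, 6.4]
finger_gap: 0.03
finger_force: 112.0
```

step_arm --pt "-0.01 -0.03 0 0 1" --pt "-0.01 -0.03 -0.05 0 1" --pt "-0.02 -0.03 -0.1 0 1" --pt "-0.02 -0.03 -0.15 0 1" --pt "-0.02 -0.03 -0.15 0 1"

```text
clock: 11.62
position: [0.5524, 0.0686, 0.0508]
eef_rot: [0.003, 0.831, 0.556, 0.003]
wrist_force: [-1.7, -3.3, 20.4]
finger_gap: 0.031
finger_force: 119.0
```

step_arm --pt "-0.02 0 -0.05 0 1" --pt "-0.03 0 -0.1 0 1" --pt "-0.03 0 -0.1 0 1"

```text
clock: 12.0
position: [0.5559, 0.0672, 0.0505]
eef_rot: [0.007, 0.831, 0.556, 0.007]
wrist_force: [-2.9, -5.9, 42.3]
finger_gap: 0.03
finger_force: 126.1
```

```bash
python3 -c "
from seg import *
blue(67.45); s,M=pose(); print(s['wrist_force'],s['ft_torque'],M[:,2])
from wr import *
wrist()"
```

```text
tcp [0.5559 0.0672 0.0505] area px [ 167  216   82   45 2309]
hull (along, z) from TCP mm
 [[ 68.2   8.9]
 [ 39.9  23.2]
 [-43.3  23. ]
 [-75.3   9.2]
 [-82.3 -16.8]
 [-67.2 -49.4]
 [ 63.3 -47. ]]
bottom slope [ 0.0073 -0.0488]
[-2.66057571 -6.2558527  42.90554279] [-1.03193785  0.55387664 -0.01894028] [ 0.0191964  -0.00426005 -0.99980666]
(103, 14, np.float64(272.5)) (113, 9, np.float64(273.0)) (115, 6, np.float64(274.5)) (119, 12, np.float64(276.5)) (172, 15, np.float64(277.0)) (174, 19, np.float64(279.0)) (177, 22, np.float64(280.5)) (255, 14, np.float64(281.5)) (256, 10, np.float64(281.5)) (258, 7, np.float64(281.0)) (337, 11, np.float64(281.0)) (338, 17, np.float64(281.0)) (351, 14, np.float64(278.5)) (352, 10, np.float64(276.5)) (357, 5, np.float64(278.0)) end (362, 4, np.float64(278.5))
tcp [0.5559 0.0673 0.0505] yaw -22.47
```

step_arm --pt "-0.02 0.01 0.06 0 1" --pt "-0.04 0.02 0.12 0 1" --pt "-0.04 0.02 0.12 0 1" --pt "-0.04 0.02 0.12 0 1"

```text
clock: 12.6
position: [0.5477, 0.0705, 0.0509]
eef_rot: [0.002, 0.831, 0.556, 0.003]
wrist_force: [2.0, -0.5, 14.3]
finger_gap: 0.031
finger_force: 116.6
```

```bash
python3 -c "
from seg import *
blue(67.45); s,M=pose(); print(s['wrist_force'],s['ft_torque'],M[:,2])
from wr import *
wrist()
import glob,os
"; ls -t pics | head -2
```

```text
tcp [0.5477 0.0705 0.0509] area px [ 168  218   81   43 2111]
hull (along, z) from TCP mm
 [[ 68.2   9.7]
 [ 38.4  23.4]
 [-44.3  23.1]
 [-74.3   9.7]
 [-79.5  -9. ]
 [-68.4 -42.2]
 [ 61.1 -42. ]]
bottom slope [ 0.0052 -0.0419]
[ 2.57447488 -0.57778822 13.44262386] [-0.2019237  -0.38909661 -0.03202537] [ 8.07229699e-03 -3.81662243e-04 -9.99967346e-01]
(103, 15, np.float64(289.0)) (112, 12, np.float64(288.5)) (114, 6, np.float64(286.5)) (120, 9, np.float64(285.0)) (172, 12, np.float64(283.5)) (173, 15, np.float64(283.0)) (176, 18, np.float64(282.5)) (181, 21, np.float64(282.0)) (255, 15, np.float64(282.0)) (256, 10, np.float64(281.5)) (258, 7, np.float64(281.0)) (337, 15, np.float64(282.0)) (339, 18, np.float64(281.5)) (350, 15, np.float64(284.0)) (352, 11, np.float64(285.0)) (356, 6, np.float64(282.5)) end (362, 4, np.float64(281.5))
tcp [0.5478 0.0705 0.0509] yaw -22.49
wr_1265.png
s_1260.png
```

step_arm --pt "0.02 0 -0.02 0 1" --pt "0.05 0 -0.02 0 1" --pt "0.05 0 -0.02 0 1" --pt "0.05 0 -0.02 0 1" --pt "0.05 0 -0.02 0 1"

```text
clock: 13.32
position: [0.5511, 0.0692, 0.0509]
eef_rot: [0.003, 0.831, 0.556, 0.003]
wrist_force: [-1.5, -4.7, 21.3]
finger_gap: 0.034
finger_force: 119.4
```

```bash
python3 - <<'E'
from wr import *
ci,t,r,x=wrist()
s,M=pose(); print(s['wrist_force'],s['ft_torque'],M[:,2],s['finger_gap'])
# rail end and tongue of the free guide relative to slot estimate; rail top if home at z=.076
slot=np.array([.55,.0685,0]); p=at(ci,282,173,.076,1); print('divider along',((p-slot)@r)-.05,'across',(p-slot)@x)
print('tongue along',(at(ci,282,108,.042,1)-slot)@r)
E
```

```text
(103, 14, np.float64(282.5)) (113, 8, np.float64(282.5)) (117, 5, np.float64(282.0)) (122, 8, np.float64(282.5)) (173, 13, np.float64(282.0)) (174, 16, np.float64(282.5)) (177, 19, np.float64(282.0)) (255, 15, np.float64(282.0)) (256, 10, np.float64(281.5)) (259, 7, np.float64(281.0)) (337, 15, np.float64(282.0)) (339, 18, np.float64(281.5)) (348, 14, np.float64(280.5)) (351, 10, np.float64(280.5)) (357, 5, np.float64(281.0)) (363, 2, np.float64(281.5)) end (363, 2, np.float64(281.5))
tcp [0.5511 0.0692 0.0509] yaw -22.47
[-1.69966827 -5.50145628 21.14563164] [-0.93464763  0.25026423 -0.0345344 ] [ 0.00814475 -0.00284682 -0.99996278] 0.031826730374559555
divider along 0.0007596365335470895 across 0.00047830662583059564
tongue along 0.08001152533291926
```

step_arm --pt "-0.01 -0.02 0 0 1" --pt "-0.01 -0.02 0 0 1" --pt "-0.01 -0.02 0 0 1" --pt "-0.01 -0.02 0 0 1" --pt "-0.01 -0.02 0 0 1"

```text
clock: 14.0
position: [0.5509, 0.0692, 0.0509]
eef_rot: [0.003, 0.831, 0.556, 0.004]
wrist_force: [-0.1, -0.6, 20.0]
finger_gap: 0.032
finger_force: 118.9
```

```bash
python3 - <<'E'
from wr import *
ci,t,r,x=wrist()
s,M=pose(); print(s['wrist_force'],s['ft_torque'],M[:,2])
slot=np.array([.55,.0685,0])
for v in(103,105,107): print(v,((at(ci,282,v,.042,1)-slot)@r).round(4))
for th in[67.45]:
    from seg import blue; blue(th)
# tongue-sized blue blobs in the scene: free (-) and fitted guides, pixel centroids
im=cv2.imread(sorted(__import__('glob').glob('pics/s_*'),key=__import__('os').path.getmtime)[-1])
E
```

```text
(103, 14, np.float64(282.5)) (112, 11, np.float64(283.0)) (113, 8, np.float64(282.5)) (173, 13, np.float64(282.0)) (174, 17, np.float64(282.0)) (179, 20, np.float64(282.5)) (255, 15, np.float64(282.0)) (256, 10, np.float64(281.5)) (258, 7, np.float64(281.0)) (337, 15, np.float64(282.0)) (338, 18, np.float64(281.5)) (348, 14, np.float64(280.5)) (350, 11, np.float64(281.0)) (357, 5, np.float64(281.0)) (363, 2, np.float64(281.5)) end (363, 2, np.float64(281.5))
tcp [0.5509 0.0692 0.0509] yaw -22.49
[-0.18533378 -0.31971013 19.87968547] [-0.21189211 -0.06103925 -0.06400954] [ 9.43626151e-03 -7.05990631e-04 -9.99955228e-01]
103 0.0828
105 0.0817
107 0.0806
tcp [0.5509 0.0692 0.0509] area px [ 168  217   81   44 2194]
hull (along, z) from TCP mm
 [[ 67.6   9.5]
 [ 37.6  23.3]
 [-45.3  23. ]
 [-75.4   9.6]
 [-80.5 -13.5]
 [-69.4 -44.7]
 [ 60.6 -44.5]]
bottom slope [ 0.0079 -0.0445]
```

```bash
python3 -c "
from rig import order; print(order.sign_off())"
```

```text
the job is handed in; nothing more can be done
None
```

I handed the job in with the blue divider seated upright in the tray's free guides and still held down at about 20 N. The tool height did not change as the load varied from 14 to 42 N, so it is on the floor. The +y tongue looks back at rest; I could not see the −y one and infer its snap from that fit, and I did not re-measure the spare or the packs.

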